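# Bring a bangle sample board down from its barbed hook to the easel

### The job

A customer wants to see the gold bangles: take the red sample board that carries them off its barbed display hook, raising and tilting it and easing its hole back over the barb without wrenching it. Stand it gently on the wooden easel, its bottom edge down on the ledge behind the lip, centred and leaning back on the uprights with the bangles facing out. Leave the blue board hanging and everything else on the counter as it is.

Things in the scene. Friction and masses are not known exactly. Their poses are not given: they have to be found in the camera images.
- gold_board: Loose red sample board, 0.16 kg, 8 mm thick, hung upright. Body 134 wide, 95 high; on its top middle a neck 42 wide, 48 high (143 in all) with a hole. Two gold bangles, 62 across, on its front stand 8 mm out, from 17 to 79 mm above the bottom edge; back plain. Origin: middle of the bottom edge, mid-thickness; x out of the front, y along the width, z up to the neck.
- gold_board_hole (a point): Centre of the red board's round 24 mm hole in the neck, 122 mm above its bottom edge, mid-thickness. The board hangs by the top of this hole on a hook's level part, 30 to 40 mm in x from the stand's origin, its front facing the stand's +x. Axes as the board's.
- green_board: Loose blue board of the same make and size with two green glass bangles, hanging on the stand's other hook (either board may be on either hook); it stays there.
- stand: Heavy fixed display stand: wooden foot 110 x 210 x 14 mm, steel post, level crossbar (14 thick, 230 long, along y) at x -20, z 185 mm; two barbed hooks of 6 mm wire at y +90 and -90 mm point to the stand's +x. Each runs level at z 185 mm (wire axis) to x 55, then bends up and outwards, 60 degrees above level, for 30 mm to its tip. Origin: on the counter; z up.
- left_barb (a point): Tip of the hook at the stand's y +90 mm: end of the wire axis, x 70, z 211 mm in the stand. From it a barb of 4 mm wire points back to the crossbar, nearly level, 9 mm long (plus a 2 mm round end). A board held upright cannot pass the barb: its top must lean back to the crossbar about 40 degrees, so that the hole lies nearly square to the rising wire.
- right_barb (a point): Tip of the hook at the stand's y -90 mm, the same as the other one. Axes as the stand's.
- easel: Fixed wooden easel, facing its own +x. Two uprights (y +40 and -40 mm, 16 wide) lean back 18 degrees; their front faces meet the ledge's top at x 0, z 40 mm and rise 90 mm up the slope. The ledge, 130 wide, is square to them, 18 mm deep to a lip 10 mm high. Top of the easel: z 126 mm. A board set right back has its origin at x 4, y 0, z 41 mm. Origin: on the counter; z up.
- easel_leg (a point): Foot of the easel's rear prop, on the counter 95 mm behind (-x of) the easel's origin. Axes as the easel's.
- bangle_stack: Loose bystander: five bangles stacked, 68 mm across, 45 mm high; origin at the centre of the underside.
- amber_bangle: Loose bystander: an amber bangle lying flat, 68 mm across, 10 mm high; origin under its centre.
- maroon_bangle: Loose bystander: a maroon bangle lying flat, 68 mm across, 10 mm high; origin under its centre.
- tumbler: Loose bystander: steel tumbler, 68 mm across, 75 mm high; origin at the centre of the underside.
- calculator: Loose bystander: black calculator 145 x 90 x 20 mm lying flat; origin at the centre of the underside.
Things that resemble listed ones, but are neither listed nor needed, are in the scene too. What is meant by the easel is not black, and is the smaller of those in its own colour.

How it is judged:
On the way:
1. the red board is held in the gripper, its hole clear of the hook and barb ((x of gold_board_hole in the frame of stand above 0.095 m or z of gold_board_hole in the frame of stand above 0.25 m) and contact force between gold_board and stand below 0.05 N and contact force between the fingers and gold_board above 0.5 N), for 0.1 s.
At the end, for the whole second after the job is handed in: The red board is at rest on the easel: bottom edge on the ledge behind the lip, within 25 mm of the middle and 0.15 rad of square, leaning back 0.22 to 0.50 rad on the uprights, bangles facing out; the blue board hangs within 30 mm of its place (x of gold_board in the frame of easel between -0.003 and 0.018 m and y of gold_board in the frame of easel between -0.025 and 0.025 m and z of gold_board in the frame of easel between 0.035 and 0.05 m and angle between gold_board's own z axis and vertical between 0.22 and 0.5 rad and angle between the y axis of gold_board and the y axis of easel, either way round below 0.15 rad and x of easel_leg in the frame of gold_board below -0.04 m and contact force between gold_board and easel above 0.3 N and linear speed of gold_board below 0.02 m/s and angular speed of gold_board below 0.15 rad/s and distance of green_board from where it was at the start of the episode below 0.03 m); the robot touches nothing.
It fails at once if the red board is wrenched against the hook stand (over 30 N) (contact force between gold_board and stand above 30 N).
It fails at once if the red board is let go in the air and drops (over 0.4 m/s out of the fingers) (contact force between the fingers and gold_board below 0.1 N and linear speed of gold_board above 0.4 m/s).
It fails at once if the red board is slammed on the easel (over 45 N) (contact force between gold_board and easel above 45 N).
It fails at once if the blue board is knocked off or shifted more than 40 mm (distance of green_board from where it was at the start of the episode above 0.04 m).
It fails at once if a bystander on the counter is shifted more than 30 mm (distance of any of bangle_stack, amber_bangle, maroon_bangle, tumbler, calculator from where it was at the start of the episode above 0.03 m).
It also fails if it takes over 54 s, if anything falls off the work surface, if the arm or the gripper's body presses on something with over 40 N, if the wrist force passes 120 N, or if a joint passes its speed limit or range.

### The arm

A 7-joint arm with a two-finger parallel gripper is mounted at the origin on the work surface. World frame = base frame: x ahead of the robot, y to its left, z up, the work surface at z = 0. Lengths are in m, angles in rad, forces in N, time in s.
With the tool pointing down it reaches from about 0.4 to 0.85 m from the base axis. Payload 10.4 kg.
Tool frame: the origin (TCP) lies on the centre line of the jaws, within the pads' length; the fingertips stand 17 mm ahead of it and the grasp point (between the pads) lies 2 mm behind it; z points along the fingers, y is the line along which they close (so a half turn about z gives the same grasp; the last joint's range is limited). The gripper opens to 85 mm and grips with 20 to 120 N. Pads are 22 mm wide; open, the fingers measure 114 mm over their backs; the gripper's body (76 mm by 85 mm) begins 54 mm behind the grasp point. The pads swing forward as they close: fully open they stand 13 mm farther back than shut.
Start: joints at [-1.288, 0.332, -0.065, 1.46, 0.022, 1.35, -0.088], TCP at [0.188, 0.596, 0.248] pointing down, gripper open.
Joint ranges: [-2.6, 2.6], [-0.5, 2.12], [-1.47, 1.34], [0.16, 2.42], [-1.27, 4.41], [0.06, 2.06], [-2.6, 2.6]. Speed limits (rad/s): [2.22, 2.22, 2.79, 2.79, 3.14, 3.14, 3.14].

### API

Orientations are given as a unit quaternion [x, y, z, w].
In Python, from workcell import sensors, imaging, order, spotter gives the robot as it stands. The module is installed in compiled form; this text tells all that it offers.
- The arm moves only by the shell command python3 -m inch 'ROWS' [FORCE]. ROWS is JSON, a list that holds one entry, the list of rows, each a list of 7 numbers: the shift along the tool's x, y, z in m, then the turn, a rotation vector about the tool's x, y, z in rad, then the closure, from -1 (fully open) to 1 (shut). In form: [[[x, y, z, ax, ay, az, hand], ...]]. A call has 1 to 10 rows; each row is the pose to reach, as a shift and turn from the pose commanded when the call began, along the tool's axes at that moment; what a row does not reach only later rows make up. A row lasts 1/10 s, in which the tool goes at most 50 mm and 8.59 degrees, less where a joint would pass 70% of its speed; a pose out of reach is approached as far as the arm can. A call with a gripper value outside its range is refused whole. The fingers move at their own pace and stop on an object; FORCE is the grip in N (left out, the last holds). Time passes only in rows, so rows that repeat a pose let the fingers close. It gives the time, the measured TCP pose, the force, the opening and the grip force at its end, in the units of the state.
- sensors.get_obs(): the state, without advancing time (a new reading comes with each control period).
- imaging.camera(name): name is "scene" or "side" or "wrist"; returns the picture (420x560x3 uint8, blue, green, red); there is no depth.
- imaging.calibration(name): a dict with "mtx" (3x3 intrinsics, pixels), "R" (3x3) and "t" (3): a world point X has camera coordinates R X + t; the wrist camera has in their place "tool_from_camera" (4x4, takes a point from camera to tool coordinates, whose origin is the TCP and whose axes are the flange's). Camera axes: x right, y down, z forward; pixel columns grow to the right and rows downward; lengths in m; the calibration is good to about 2 mm. A picture is of the moment at which its call begins: read the wrist's pose just before it. calibration takes no time and is no camera call.
- order.hand_in(): hands the job in; it is judged then, once.
Trained networks look in the newest picture that a camera, given by its name, has taken for a name from the list of things; names that differ only in an ending like _2 or _b are one class to them, and where a whole thing is asked for, a point or a joint stands for the part that bears it (a point fixed in the world has none). Each returns a list of dicts, best first, with "conf" (0 to 1); they miss things now and then, are a little off and sometimes report something else, mostly with a low value. They report only what shows in the picture. A call takes as long as a camera call. They do not tell look-alikes from the thing itself.
- spotter.look_for(label, camera): "pixel" ([column, row] in pixels, amid what is visible of it).
The state is a dict: "clock": time; "joint_pos": joint angles; "joint_velocities": joint speeds; "tau": joint torques, N m; "position": TCP position; "ee_rot": TCP orientation; "ft_force": force on the tool from outside, world axes, zero at the start; "torque": the same for the moment, N m; "grip_width": opening from 0.0 (shut) to 1.0 (fully open); "grasp_force": force on a finger pad.
Only numpy, scipy, OpenCV 4.12 (cv2) and the standard library are available. Lean on these libraries where they do the work, as an engineer would, in place of code of your own. Each camera call takes 0.05 s, during which the arm holds its last target. There are 200 camera calls.

## Working session

There is one attempt and no reset: what is moved stays moved. The work goes in short steps, Python scripts to look and compute and a shell command to move; the robot and the scene stay as the last step left them, time stands still between calls to the robot, and variables do not carry over. Pictures are saved under pics/ and viewed, at most 10 in all, crops included, and the job is handed in when it is done.

```bash
mkdir -p pics; python3 - <<'E'
from workcell import sensors, imaging, spotter
import cv2,numpy as np
o=sensors.get_obs();print(o['clock'],o['position'],o['ee_rot'])
for c in['scene','side']:
    im=imaging.camera(c);cv2.imwrite(f'pics/{c}0.png',im)
    k=imaging.calibration(c);print(c,np.round(k['mtx'],1).tolist(),np.round(-k['R'].T@k['t'],3),np.round(k['R'],3).tolist())
    for n in['gold_board','gold_board_hole','green_board','stand','left_barb','right_barb','easel','easel_leg','bangle_stack','amber_bangle','maroon_bangle','tumbler','calculator']:
        print(c,n,[(np.round(d['pixel']).tolist(),round(d['conf'],2)) for d in spotter.look_for(n,c)])
print(sensors.get_obs()['clock'])
E
```

```text
0.0 [0.18806921 0.59567099 0.24750265] [ 1.52303850e-01  9.88333461e-01 -7.09616234e-04 -6.17110300e-05]
scene [[517.4, 0.0, 289.8], [0.0, 517.4, 209.3], [0.0, 0.0, 1.0]] [1.119 0.948 0.865] [[-0.832, 0.554, 0.002], [0.289, 0.437, -0.852], [-0.473, -0.709, -0.524]]
scene gold_board [([263.0, 202.0], 0.83)]
scene gold_board_hole [([264.0, 203.0], 0.84)]
scene green_board [([230.0, 175.0], 0.62)]
scene stand [([256.0, 213.0], 0.67), ([230.0, 283.0], 0.66)]
scene left_barb [([254.0, 215.0], 0.82)]
scene right_barb [([254.0, 210.0], 0.78)]
scene easel [([461.0, 273.0], 0.86), ([353.0, 284.0], 0.8), ([403.0, 337.0], 0.75)]
scene easel_leg [([458.0, 275.0], 0.94), ([407.0, 335.0], 0.9), ([351.0, 284.0], 0.79)]
scene bangle_stack [([228.0, 282.0], 0.62)]
scene amber_bangle [([283.0, 252.0], 0.64)]
scene maroon_bangle [([354.0, 384.0], 0.7), ([266.0, 333.0], 0.68)]
scene tumbler [([354.0, 383.0], 0.94)]
scene calculator [([177.0, 195.0], 0.88)]
side [[480.6, 0.0, 287.9], [0.0, 480.6, 197.4], [0.0, 0.0, 1.0]] [ 0.099 -1.336  0.943] [[0.962, -0.272, -0.018], [-0.153, -0.483, -0.862], [0.226, 0.832, -0.506]]
side gold_board [([309.0, 228.0], 0.96)]
side gold_board_hole [([306.0, 227.0], 0.78)]
side green_board [([326.0, 264.0], 0.63)]
side stand [([300.0, 267.0], 0.63)]
side left_barb [([301.0, 266.0], 0.71), ([386.0, 312.0], 0.47)]
side right_barb []
side easel [([276.0, 189.0], 0.84), ([209.0, 177.0], 0.67), ([260.0, 165.0], 0.55)]
side easel_leg [([206.0, 177.0], 0.88), ([260.0, 164.0], 0.87), ([272.0, 188.0], 0.67)]
side bangle_stack [([342.0, 211.0], 0.79)]
side amber_bangle []
side maroon_bangle []
side tumbler [([306.0, 226.0], 0.65), ([388.0, 311.0], 0.4)]
side calculator []
1.4
```

View pics/scene0.png

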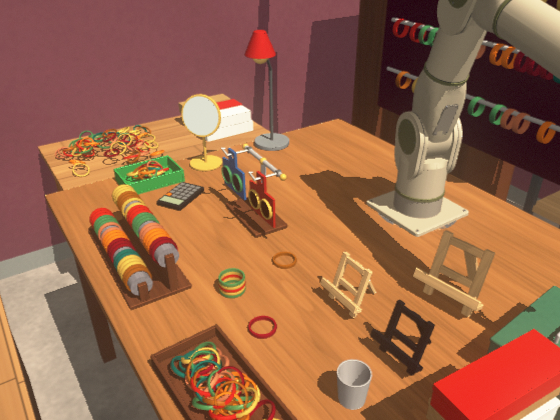

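View pics/side0.png

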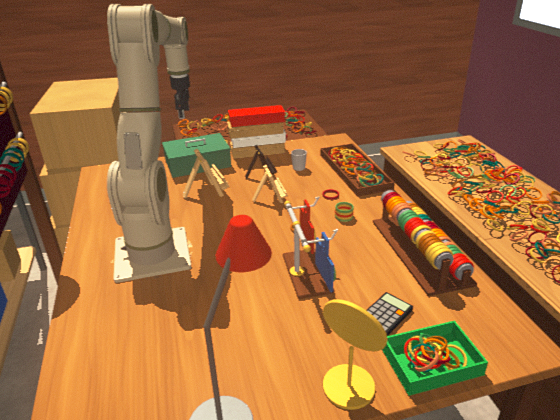

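The pictures show the stand at scene (255,190) with blue board behind at (233,175) and the red board nearer at (264,203). In the side view red is at (307,222) and blue at (326,264). There are three easels in the scene view: a small light wooden one at (350,284), a larger wooden one at (455,273) and a black one at (405,335). The small wooden one fits, being not black and the smaller of the two in wood. I'll confirm this in enlarged crops.

```bash
python3 - <<'E'
import cv2,numpy as np
s=cv2.imread('pics/scene0.png');d=cv2.imread('pics/side0.png')
f=lambda im,x,y,w,h,k:cv2.resize(im[y:y+h,x:x+w],None,fx=k,fy=k,interpolation=cv2.INTER_CUBIC)
cv2.imwrite('pics/a.png',np.hstack([f(s,215,140,80,100,5),f(d,275,195,80,100,5)]))
cv2.imwrite('pics/b.png',np.hstack([f(s,315,245,80,75,5),f(d,240,150,80,75,5)]))
E
```

```text
(no output)
```

View pics/a.png

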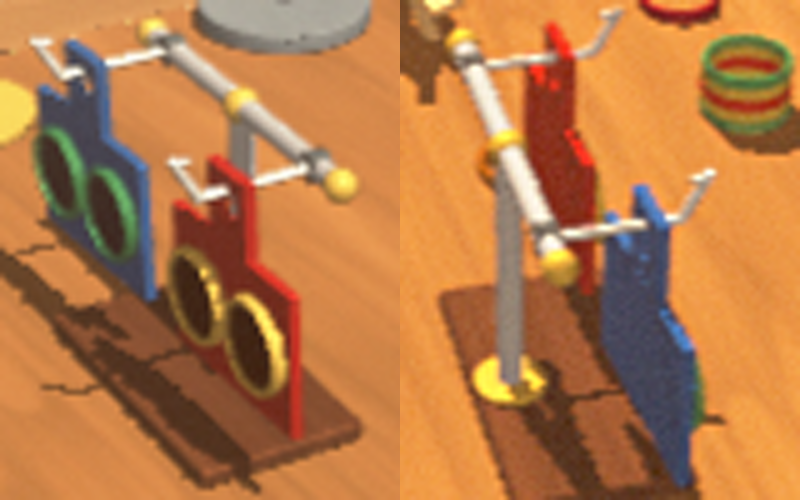

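View pics/b.png

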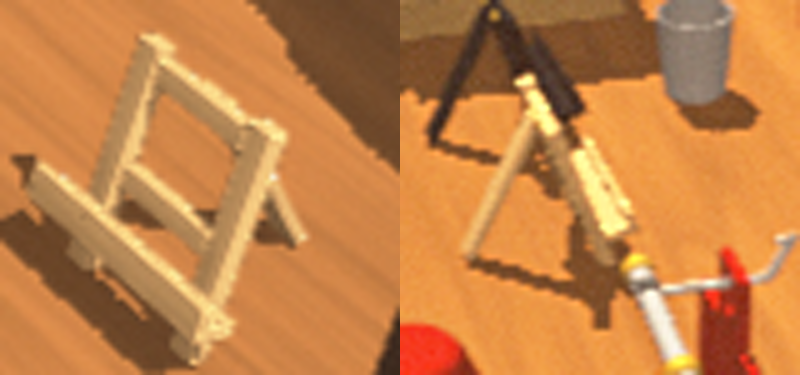

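Confirmed: the small light easel is at scene (350,284). The red board hangs on the left (+y) hook with its bangles toward stand +x. Next I fit the poses to the known geometry.

```bash
cat > h.py <<'E'
import numpy as np
from workcell import imaging
from scipy.optimize import least_squares
K={c:imaging.calibration(c) for c in('scene','side')}
def proj(c,X):
    k=K[c];p=np.asarray(X)@k['R'].T+k['t'];p=p@k['mtx'].T;return p[:,:2]/p[:,2:]
def T(p,X):
    X=np.asarray(X,float);c,s=np.cos(p[2]),np.sin(p[2])
    return np.c_[p[0]+c*X[:,0]-s*X[:,1],p[1]+s*X[:,0]+c*X[:,1],X[:,2]]
def fit(obs,p0):
    f=lambda p:np.concatenate([(proj(c,T(p,[X]))-u)[0] for c,X,u in obs])
    r=least_squares(f,p0,loss='soft_l1');return r.x,f(r.x).reshape(-1,2)
E
python3 - <<'E'
from h import *
S=lambda u,v:((u+.5)/5-.5+215,(v+.5)/5-.5+140)
D=lambda u,v:((u-399.5)/5-.5+275,(v+.5)/5-.5+195)
m=lambda x,y,z:np.array([x,y,z])/1000
o=[('scene',m(55,90,185),S(203,197)),('scene',m(70,90,211),S(176,163)),('scene',m(55,-90,185),S(65,75)),('scene',m(70,-90,211),S(38,44)),
('scene',m(-20,90,185),S(318,168)),('scene',m(-20,-90,185),S(170,45)),('scene',m(55,105,14),S(208,468)),('scene',m(-55,105,14),S(359,424)),
('side',m(-20,90,185),D(465,58)),('side',m(-20,-90,185),D(545,243)),('side',m(55,90,185),D(585,52)),('side',m(70,90,211),D(613,15)),('side',m(55,-90,185),D(680,217)),('side',m(70,-90,211),D(709,175)),('side',m(-55,105,14),D(440,295))]
p,r=fit(o,[.5,0,0]);print('stand',p.round(4));print(r.round(1).tolist())
S=lambda u,v:((u+.5)/5-.5+315,(v+.5)/5-.5+245)
D=lambda u,v:((u-399.5)/5-.5+240,(v+.5)/5-.5+150)
o=[('scene',m(-27.8,40,125.6),S(265,128)),('scene',m(-27.8,-40,125.6),S(150,42)),('scene',m(-95,0,0),S(303,240)),('scene',m(16,65,55),S(222,322)),('scene',m(16,-65,55),S(37,167)),('side',m(-95,0,0),D(470,258))]
q,r=fit(o,[.4,.4,0]);print('easel',q.round(4));print(r.round(1).tolist())
print(((proj('side',T(q,[m(-27.8,40,125.6),m(-27.8,-40,125.6),m(16,65,55),m(16,-65,55)]))-[240,150])*5+[400,0]).round())
# bystanders on plane
for n,u,h in[('stack',(229,282),.022),('amber',(284,260),.005),('maroon',(263,326),.005),('tumbler',(354,384),.037),('calc',(180,195),.01),('bigeasel',(450,280),.06),('black',(403,337),.06)]:
    k=K['scene'];d=k['R'].T@np.linalg.solve(k['mtx'],[*u,1]);C=-k['R'].T@k['t'];print(n,(C+d*(h-C[2])/d[2])[:2].round(3))
E
```

```text
stand [ 0.4386 -0.2444 -0.053 ]
[[-0.4, 0.3], [-0.2, 0.0], [-0.2, 0.4], [0.1, -0.2], [0.2, -0.2], [1.0, 1.0], [2.9, -0.1], [5.1, -1.8], [1.4, 2.2], [0.4, -0.6], [1.6, 0.2], [0.9, -0.4], [0.2, 0.7], [0.0, 0.4], [-4.4, -0.6]]
easel [0.4809 0.2305 0.0315]
[[0.1, 0.6], [0.3, 0.8], [-2.6, -0.2], [-0.4, -1.2], [1.0, 0.2], [-0.4, -0.1]]
[[530.  74.]
 [559. 120.]
 [579. 132.]
 [628. 209.]]
stack [0.681 0.015]
amber [ 0.503 -0.004]
maroon [0.681 0.181]
tumbler [0.631 0.445]
calc [ 0.6   -0.484]
bigeasel [0.249 0.347]
black [0.479 0.422]
```

```bash
cat > path.py <<'E'
import numpy as np
def segd(P,a,b):
    a,b=np.array(a,float),np.array(b,float);t=np.clip(((P-a)@(b-a))/((b-a)@(b-a)),0,1)
    return np.linalg.norm(P-a-t[:,None]*(b-a),axis=1)
def rect(z0,z1):
    z=np.arange(z0,z1+.1,.5);x=np.arange(-4,4.1,.5);return np.array([(u,v) for u in(-4,4) for v in z]+[(u,v) for u in x for v in(z0,z1)])
B=np.vstack([rect(12,21),rect(-40,-12)])
def clear(h,th):
    t=np.radians(th);R=np.array([[np.cos(t),-np.sin(t)],[np.sin(t),np.cos(t)]]);P=B@R.T+h
    return min((segd(P,(-20,185),(55,185))-3).min(),(segd(P,(55,185),(70,211))-3).min(),(segd(P,(70,211),(61,211))-2).min())
E
python3 - <<'E'
from path import *
for th in(30,35,40,45,50,55):
    t=np.radians(th);zd=np.array([-np.sin(t),np.cos(t)]);out=[]
    for s in range(-15,50,5):
        P=np.array([55+s,185.]) if s<0 else np.array([55,185])+s*np.array([.5,.866])
        c,o=max((clear(P+o*zd,th),o) for o in np.arange(-8,14,1.))
        h=P+o*zd;out.append((s,round(c,1),*h.round().astype(int).tolist()))
    print(th,round(min(x[1] for x in out),1),out)
E
python3 - <<'E'
from workcell import sensors
import numpy as np
from scipy.spatial.transform import Rotation as R
o=sensors.get_obs();R0=R.from_quat(o['ee_rot']);p=np.array([.4386,-.2444,-.053])
c,s=np.cos(p[2]),np.sin(p[2]);Rs=np.array([[c,-s,0],[s,c,0],[0,0,1]])
y=Rs[:,0];z=np.array([0,0,-1.]);Rt=R.from_matrix(np.c_[np.cross(y,z),y,z])
tgt=Rs@[.035,.143,.149]+[*p[:2],0];print('grasp tcp',tgt)
for n,q in[('above easel',[.49,.1,.34]),('pre',tgt+[0,0,.11])]:
    print(n,R0.inv().apply(q-o['position']).round(4),(R0.inv()*Rt).as_rotvec().round(4))
E
```

```text
30 1.9 [(-15, np.float64(5.4), 40, 185), (-10, np.float64(5.4), 45, 185), (-5, np.float64(5.5), 50, 186), (0, np.float64(7.0), 54, 187), (5, np.float64(5.5), 57, 190), (10, np.float64(3.5), 59, 195), (15, np.float64(1.9), 60, 201), (20, np.float64(2.8), 64, 205), (25, np.float64(4.0), 67, 208), (30, np.float64(5.5), 70, 210), (35, np.float64(8.0), 74, 213), (40, np.float64(9.7), 78, 215), (45, np.float64(11.6), 81, 218)]
35 2.6 [(-15, np.float64(4.5), 40, 185), (-10, np.float64(4.5), 45, 185), (-5, np.float64(5.1), 49, 186), (0, np.float64(6.2), 54, 187), (5, np.float64(6.2), 58, 189), (10, np.float64(4.8), 59, 194), (15, np.float64(2.6), 60, 201), (20, np.float64(3.5), 63, 205), (25, np.float64(4.4), 66, 208), (30, np.float64(5.6), 70, 211), (35, np.float64(8.0), 74, 214), (40, np.float64(9.8), 77, 216), (45, np.float64(12.1), 81, 219)]
40 3.2 [(-15, np.float64(3.6), 40, 185), (-10, np.float64(3.6), 45, 185), (-5, np.float64(4.4), 49, 186), (0, np.float64(5.9), 53, 187), (5, np.float64(6.9), 58, 189), (10, np.float64(5.9), 59, 194), (15, np.float64(3.2), 61, 200), (20, np.float64(3.
[... 912 characters left out ...]
5.3), 68, 212), (35, np.float64(7.1), 72, 216), (40, np.float64(10.0), 77, 218), (45, np.float64(12.8), 80, 222)]
55 0.6 [(-15, np.float64(0.6), 40, 185), (-10, np.float64(0.6), 45, 185), (-5, np.float64(1.9), 48, 187), (0, np.float64(3.5), 51, 188), (5, np.float64(6.1), 56, 190), (10, np.float64(8.6), 60, 194), (15, np.float64(5.9), 61, 199), (20, np.float64(4.8), 63, 204), (25, np.float64(5.2), 65, 208), (30, np.float64(5.6), 68, 213), (35, np.float64(6.6), 71, 216), (40, np.float64(9.7), 76, 219), (45, np.float64(13.0), 78, 223)]
grasp tcp [ 0.48112631 -0.10345493  0.149     ]
above easel [-0.4372 -0.3821 -0.0917] [ 0.    -0.     1.318]
pre [-0.49   -0.5788 -0.0107] [ 0.    -0.     1.318]
```

```bash
python3 -m inch '[[[-0.12,-0.14,-0.075,0,0,0.33,0],[-0.245,-0.29,-0.075,0,0,0.66,0],[-0.37,-0.435,-0.075,0,0,1.0,0],[-0.49,-0.579,-0.075,0,0,1.318,0],[-0.49,-0.579,-0.075,0,0,1.318,0],[-0.49,-0.579,-0.075,0,0,1.318,0],[-0.49,-0.579,-0.075,0,0,1.318,0],[-0.49,-0.579,-0.075,0,0,1.318,0],[-0.49,-0.579,-0.075,0,0,1.318,0],[-0.49,-0.579,-0.075,0,0,1.318,0]]]' 50
```

```text
clock: 2.4
position: [0.3797, 0.1378, 0.3053]
ee_rot: [0.727, 0.687, 0.001, -0.0]
ft_force: [0.6, 1.2, 0.3]
grip_width: 0.5
grasp_force: 0.0
```

```bash
cat >> h.py <<'E'
from workcell import sensors
from scipy.spatial.transform import Rotation as R
SP=np.array([.4386,-.2444,-.053]); EP=np.array([.4809,.2305,.0315])
def frame(p):
    return R.from_rotvec([0,0,p[2]]),np.array([p[0],p[1],0])
def toolrot(F,lean):  # tool y along board x, tool z = -board z ; lean back
    return F*R.from_rotvec([0,-np.radians(lean),0])*R.from_matrix(np.c_[[0,1,0],[1,0,0],[0,0,-1]])
def rows(targets):
    o=sensors.get_obs();R0=R.from_quat(o['ee_rot']);print('clock',o['clock'],'ft',np.round(o['ft_force'],1),'w',o['grip_width'])
    for q,Rt in targets: print(np.r_[R0.inv().apply(q-o['position']),(R0.inv()*Rt).as_rotvec()].round(4).tolist())
E
python3 - <<'E'
from h import *
F,o=frame(SP);rows([(F.apply([.035,.143,.32])+o,toolrot(F,0)),(F.apply([.035,.143,.32])+o,toolrot(F,43))])
E
```

```text
clock 2.4 ft [0.6 1.2 0.3] w 0.49992804177401984
[-0.235, 0.1152, -0.0149, 0.0006, -0.0011, -0.0044]
[-0.235, 0.1152, -0.0149, -0.7498, 0.0006, -0.0047]
```

```bash
python3 -m inch '[[[-0.235,0.115,-0.015,0,0,-0.004,0],[-0.235,0.115,-0.015,0,0,-0.004,0],[-0.235,0.115,-0.015,0,0,-0.004,0],[-0.235,0.115,-0.015,0,0,-0.004,0],[-0.235,0.115,-0.015,0,0,-0.004,0],[-0.235,0.115,-0.015,0,0,-0.004,0],[-0.235,0.115,-0.015,0,0,-0.004,0],[-0.235,0.115,-0.015,0,0,-0.004,0]]]' 50; python3 -m inch '[[[0,0,0,-0.15,0,0,0],[0,0,0,-0.3,0,0,0],[0,0,0,-0.45,0,0,0],[0,0,0,-0.6,0,0,0],[0,0,0,-0.75,0,0,0],[0,0,0,-0.75,0,0,0],[0,0,0,-0.75,0,0,0]]]'; python3 -c "
from h import *
o=sensors.get_obs();print(np.round(o['joint_pos'],2));print(R.from_quat(o['ee_rot']).as_matrix().round(3))"
```

```text
clock: 3.2
position: [0.4815, -0.1, 0.3197]
ee_rot: [0.724, 0.69, -0.0, -0.0]
ft_force: [0.2, -0.0, -0.7]
grip_width: 0.503
grasp_force: 0.0
clock: 3.9
position: [0.4809, -0.0961, 0.3214]
ee_rot: [0.674, 0.647, 0.249, 0.255]
ft_force: [-0.8, 0.7, 1.7]
grip_width: 0.502
grasp_force: 0.0
[-0.01 -0.5   0.12  2.24  0.    0.67  0.07]
[[ 0.039  0.745  0.666]
 [ 0.999 -0.033 -0.022]
 [ 0.005  0.666 -0.746]]
```

```bash
python3 -m inch '[[[0,0,0,0.15,0,0,0.1],[0,0,0,0.3,0,0,0.1],[0,0,0,0.45,0,0,0.1],[0,0,0,0.6,0,0,0.1],[0,0,0,0.75,0,0,0.1],[0,0,0,0.75,0,0,0.1],[0,0,0,0.75,0,0,0.1]]]'; python3 - <<'E'
from h import *
import cv2
F,o=frame(SP);ob=sensors.get_obs();im=imaging.camera('wrist').copy()
k=imaging.calibration('wrist');Tc=np.array(k['tool_from_camera'])
def pw(X):
    P=R.from_quat(ob['ee_rot']).inv().apply(np.atleast_2d(X)-ob['position']);P=(P-Tc[:3,3])@Tc[:3,:3];u=P@k['mtx'].T;return u[:,:2]/u[:,2:]
pts=[[.035,.09+a,.054+b] for a,b in[(-.067,.095),(-.021,.095),(-.021,.143),(.021,.143),(.021,.095),(.067,.095),(.067,0)]]+[[.055,.09,.185],[.07,.09,.211]]
for u in pw(F.apply(pts)+o): cv2.circle(im,tuple(int(v) for v in u.round()),3,(255,255,0),1)
cv2.imwrite('pics/w1.png',im);print(Tc.round(3).tolist())
rows([(F.apply([.035,.143,z])+o,toolrot(F,0)) for z in(.2,.149)])
E
```

```text
clock: 4.6
position: [0.4816, -0.0967, 0.3201]
ee_rot: [0.721, 0.693, -0.006, -0.011]
ft_force: [-0.6, -0.1, -0.3]
grip_width: 0.446
grasp_force: 0.0
[[0.0, -0.947, -0.323, 0.083], [1.0, 0.0, 0.0, -0.0], [-0.0, -0.323, 0.947, -0.126], [0.0, 0.0, 0.0, 1.0]]
clock 4.65 ft [ 0.5 -0.3 -0.4] w 0.45246322400956174
[-0.0071, 0.003, 0.1209, -0.0227, -0.0061, 0.0129]
[-0.0074, 0.0042, 0.1718, -0.0227, -0.0061, 0.0129]
```

View pics/w1.png

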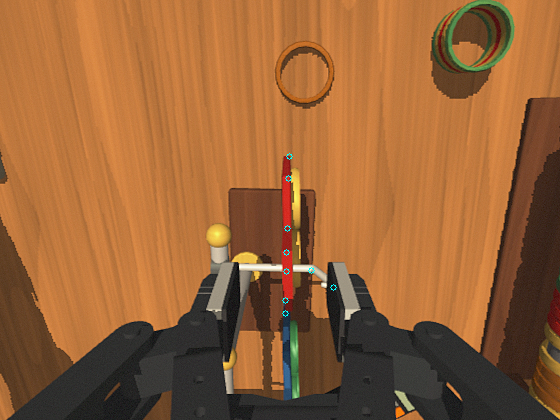

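The wrist view shows the red board edge-on from (289,156) to about (287,310). The hook bend is at (310,269). My predicted marks lie on both, so I descend to the outer shoulder.

```bash
python3 -m inch '[[[-0.007,0.003,0.04,-0.023,-0.006,0.013,0.1],[-0.007,0.003,0.08,-0.023,-0.006,0.013,0.1],[-0.007,0.003,0.12,-0.023,-0.006,0.013,0.1],[-0.007,0.003,0.12,-0.023,-0.006,0.013,0.1],[-0.007,0.003,0.12,-0.023,-0.006,0.013,0.1]]]' 50; python3 - <<'E'
from h import *
F,o=frame(SP);rows([(F.apply([.035,.143,z])+o,toolrot(F,0)) for z in(.175,.149)])
E
```

```text
clock: 5.15
position: [0.4809, -0.1041, 0.2028]
ee_rot: [0.726, 0.688, 0.001, 0.0]
ft_force: [0.3, -0.3, 1.6]
grip_width: 0.453
grasp_force: 0.0
clock 5.15 ft [ 0.3 -0.3  1.6] w 0.45343414295938117
[0.0007, 0.0002, 0.0278, 0.0011, -0.0003, -0.0014]
[0.0007, 0.0001, 0.0538, 0.0011, -0.0003, -0.0014]
```

```bash
python3 -m inch '[[[0,0,0.025,0,0,0,0.1],[0,0,0.045,0,0,0,0.1],[0,0,0.054,0,0,0,0.1],[0,0,0.054,0,0,0,0.1],[0,0,0.054,0,0,0,0.5],[0,0,0.054,0,0,0,0.7],[0,0,0.054,0,0,0,1],[0,0,0.054,0,0,0,1],[0,0,0.054,0,0,0,1],[0,0,0.054,0,0,0,1]]]' 45; python3 - <<'E'
from h import *
import cv2
F,o=frame(SP);rows([(F.apply([.035,.143,.149])+o,toolrot(F,0))])
cv2.imwrite('pics/w2.png',imaging.camera('wrist'))
s=imaging.camera('scene')[140:240,215:315];cv2.imwrite('pics/s2.png',cv2.resize(s,None,fx=5,fy=5,interpolation=cv2.INTER_CUBIC))
E
```

```text
clock: 6.15
position: [0.4815, -0.1046, 0.1477]
ee_rot: [0.726, 0.687, -0.0, 0.0]
ft_force: [-1.7, -0.5, 6.9]
grip_width: 0.078
grasp_force: 49.7
clock 6.15 ft [-1.7 -0.5  6.9] w 0.07818743324866646
[0.0011, -0.0005, -0.0013, 0.0001, 0.0002, -0.0018]
```

View pics/s2.png

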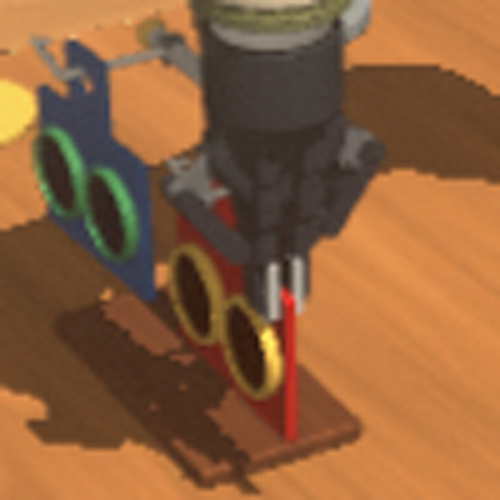

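The board is gripped at its outer shoulder (side edge at (290,370), jaws at (285,290)); the blue board is unmoved. Next I work out the rows to raise and tilt it.

```bash
cat >> h.py <<'E'
OFF=np.array([0,.053,-.0283])  # tcp from hole, board axes
def hk(x,z,lean):
    F,o=frame(SP);Rb=F*R.from_rotvec([0,-np.radians(lean),0])
    return F.apply([x/1e3,.09,z/1e3])+o+Rb.apply(OFF),toolrot(F,lean)
E
python3 - <<'E'
from h import *
rows([hk(*a) for a in[(35,180,0),(36,185,0),(38,185,8),(40,185,16),(42,185,24),(45,185,32)]])
E
```

```text
clock 6.25 ft [-0.3  0.2  6. ] w 0.08144460104242385
[0.0011, -0.0004, -0.004, 0.0001, 0.0002, -0.0018]
[0.0011, 0.0006, -0.009, 0.0001, 0.0002, -0.0018]
[0.0011, 0.0065, -0.0092, -0.1395, 0.0003, -0.0018]
[0.0012, 0.0124, -0.01, -0.2791, 0.0004, -0.0018]
[0.0012, 0.0181, -0.0114, -0.4187, 0.0006, -0.0018]
[0.0012, 0.0245, -0.0132, -0.5584, 0.0007, -0.0017]
```

```bash
python3 -m inch '[[[0,0,-0.003,0,0,0,1],[0,0,-0.006,0,0,0,1],[0,0.001,-0.009,0,0,0,1],[0,0.001,-0.009,0,0,0,1],[0,0.001,-0.009,0,0,0,1]]]' 60; python3 -m inch '[[[0,0.003,0,-0.07,0,0,1],[0,0.006,0,-0.14,0,0,1],[0,0.009,-0.0005,-0.21,0,0,1],[0,0.012,-0.001,-0.28,0,0,1],[0,0.012,-0.001,-0.28,0,0,1]]]'
```

```text
clock: 6.75
position: [0.4819, -0.1044, 0.1558]
ee_rot: [0.726, 0.688, -0.0, -0.001]
ft_force: [0.1, -0.3, -2.4]
grip_width: 0.074
grasp_force: 61.5
clock: 7.25
position: [0.4927, -0.1051, 0.1563]
ee_rot: [0.719, 0.681, 0.096, 0.101]
ft_force: [-0.6, 1.0, -1.3]
grip_width: 0.071
grasp_force: 61.4
```

```bash
python3 - <<'E'
from h import *
rows([hk(*a) for a in[(40,185,16),(42,185,24),(45,185,32),(48,185.5,40),(53,187.5,43),(58,189.5,44),(59.5,194,44)]])
E
```

```text
clock 7.25 ft [-0.6  1.  -1.3] w 0.07072577376032617
[0.001, 0.0015, -0.0011, -0.0006, 0.0002, -0.0021]
[0.001, 0.0074, -0.0008, -0.1402, 0.0003, -0.0021]
[0.001, 0.0141, -0.0008, -0.2798, 0.0005, -0.0021]
[0.0011, 0.0209, -0.0018, -0.4194, 0.0006, -0.0021]
[0.0011, 0.0276, -0.003, -0.4718, 0.0007, -0.0021]
[0.0011, 0.0333, -0.0038, -0.4892, 0.0007, -0.0021]
[0.0011, 0.036, -0.0077, -0.4892, 0.0007, -0.0021]
```

```bash
python3 -m inch '[[[0,0.0045,-0.001,-0.07,0,0,1],[0,0.0075,-0.001,-0.14,0,0,1],[0,0.011,-0.001,-0.21,0,0,1],[0,0.014,-0.001,-0.28,0,0,1],[0,0.0175,-0.0015,-0.35,0,0,1],[0,0.021,-0.002,-0.42,0,0,1],[0,0.021,-0.002,-0.42,0,0,1],[0,0.021,-0.002,-0.42,0,0,1]]]'; python3 - <<'E'
from h import *
o=sensors.get_obs();print(np.round(o['joint_pos'],2))
rows([hk(*a) for a in[(48,185.5,40),(53,187.5,43),(58,189.5,44),(59.5,194,44),(60.5,200,45),(63,204.5,45),(65.5,209,45),(69,212,45),(77,218,45)]])
E
```

```text
clock: 8.05
position: [0.5135, -0.1059, 0.1643]
ee_rot: [0.683, 0.646, 0.234, 0.247]
ft_force: [0.4, -0.7, -1.1]
grip_width: 0.079
grasp_force: 61.5
[-0.04 -0.2   0.18  2.38 -0.1   0.27  0.19]
clock 8.05 ft [ 0.4 -0.7 -1.1] w 0.07890150403892379
[0.0008, -0.0013, -0.0004, -0.0027, 0.0005, -0.0013]
[0.0008, 0.0053, 0.0012, -0.055, 0.0006, -0.0012]
[0.0008, 0.0109, 0.0028, -0.0725, 0.0006, -0.0012]
[0.0008, 0.0149, 0.0003, -0.0725, 0.0006, -0.0012]
[0.0008, 0.02, -0.0037, -0.0899, 0.0006, -0.0012]
[0.0008, 0.0248, -0.0055, -0.0899, 0.0006, -0.0012]
[0.0008, 0.0296, -0.0074, -0.0899, 0.0006, -0.0012]
[0.0008, 0.0342, -0.0074, -0.0899, 0.0006, -0.0012]
[0.0008, 0.0442, -0.0069, -0.0899, 0.0006, -0.0012]
```

```bash
python3 -m inch '[[[0,0.0025,0.001,-0.03,0,0,1],[0,0.0055,0.001,-0.055,0,0,1],[0,0.008,0.002,-0.065,0,0,1],[0,0.011,0.0025,-0.0725,0,0,1],[0,0.013,0.0015,-0.0725,0,0,1],[0,0.015,0,-0.075,0,0,1],[0,0.015,0,-0.075,0,0,1]]]'; python3 - <<'E'
from h import *
o=sensors.get_obs();print(np.round(o['joint_pos'],2))
rows([hk(*a) for a in[(59.5,194,44),(60.5,200,45),(63,204.5,45),(65.5,209,45),(69,212,45),(77,218,45),(95,235,45)]])
E
```

```text
clock: 8.75
position: [0.5254, -0.1068, 0.1748]
ee_rot: [0.672, 0.637, 0.26, 0.274]
ft_force: [-0.5, -0.5, -2.5]
grip_width: 0.074
grasp_force: 61.5
[-0.04 -0.21  0.18  2.41 -0.2   0.17  0.29]
clock 8.75 ft [-0.5 -0.5 -2.5] w 0.07429028880201406
[0.001, -0.001, 0.0006, 0.006, 0.001, -0.0012]
[0.001, 0.0044, -0.0029, -0.0114, 0.001, -0.0012]
[0.001, 0.0094, -0.0044, -0.0114, 0.001, -0.0012]
[0.001, 0.0143, -0.0059, -0.0114, 0.001, -0.0012]
[0.001, 0.0189, -0.0056, -0.0114, 0.001, -0.0012]
[0.001, 0.0288, -0.0043, -0.0114, 0.001, -0.0012]
[0.001, 0.0536, -0.0039, -0.0114, 0.001, -0.0012]
```

```bash
python3 -m inch '[[[0,0.0025,-0.0015,-0.005,0,0,1],[0,0.0045,-0.003,-0.01,0,0,1],[0,0.007,-0.0038,-0.01,0,0,1],[0,0.0095,-0.0045,-0.01,0,0,1],[0,0.0095,-0.0045,-0.01,0,0,1],[0,0.0095,-0.0045,-0.01,0,0,1]]]'; python3 - <<'E'
from h import *
o=sensors.get_obs();print(np.round(o['joint_pos'],2))
rows([hk(*a) for a in[(63,204.5,45),(65.5,209,45),(69,212,45),(77,218,45),(95,235,45),(120,245,40)]])
E
```

```text
clock: 9.35
position: [0.5287, -0.107, 0.1841]
ee_rot: [0.671, 0.635, 0.263, 0.277]
ft_force: [0.6, -0.2, -2.3]
grip_width: 0.068
grasp_force: 61.5
[-0.03 -0.22  0.17  2.4  -0.19  0.18  0.28]
clock 9.35 ft [ 0.6 -0.2 -2.3] w 0.0682482255882133
[0.001, 0.0005, -0.0001, -0.0017, 0.0012, -0.0013]
[0.001, 0.0054, -0.0015, -0.0017, 0.0012, -0.0013]
[0.001, 0.01, -0.0011, -0.0017, 0.0012, -0.0013]
[0.001, 0.0199, 0.0003, -0.0017, 0.0012, -0.0013]
[0.0011, 0.0447, 0.0009, -0.0017, 0.0012, -0.0013]
[0.0011, 0.067, 0.0114, 0.0856, 0.0011, -0.0013]
```

```bash
python3 -m inch '[[[0,0.0025,-0.0008,0,0,0,1],[0,0.0055,-0.0015,0,0,0,1],[0,0.008,-0.0013,0,0,0,1],[0,0.01,-0.001,0,0,0,1],[0,0.0135,-0.0005,0,0,0,1],[0,0.0135,-0.0005,0,0,0,1]]]';  python3 -m inch '[[[0,0.004,0.0005,0,0,0,1],[0,0.009,0.001,0,0,0,1],[0,0.017,0.001,0,0,0,1],[0,0.031,0.0015,0,0,0,1],[0,0.05,0.005,0.04,0,0,1],[0,0.05,0.005,0.04,0,0,1],[0,0.05,0.005,0.04,0,0,1]]]'
python3 - <<'E'
from h import *
import cv2
o=sensors.get_obs();print(np.round(o['joint_pos'],2))
b=R.from_quat(o['ee_rot']);h=o['position']+b.apply([-.053,0,-.0283])
F,t=frame(SP);print('hole in stand est',F.inv().apply(h-t))
a=imaging.camera('scene')[120:240,200:340];c=imaging.camera('side')[170:290,260:400]
cv2.imwrite('pics/s3.png',cv2.resize(np.vstack([a,c]),None,fx=2.5,fy=2.5,interpolation=cv2.INTER_CUBIC))
E
```

```text
clock: 9.95
position: [0.5384, -0.1075, 0.1944]
ee_rot: [0.671, 0.635, 0.263, 0.278]
ft_force: [-0.2, 0.1, -2.5]
grip_width: 0.072
grasp_force: 61.5
clock: 10.65
position: [0.5772, -0.1097, 0.226]
ee_rot: [0.676, 0.64, 0.25, 0.264]
ft_force: [-0.8, 0.6, -2.5]
grip_width: 0.071
grasp_force: 61.5
[ 0.03 -0.15  0.11  2.22 -0.13  0.33  0.19]
hole in stand est [0.11198132 0.08887993 0.24678173]
```

View pics/s3.png

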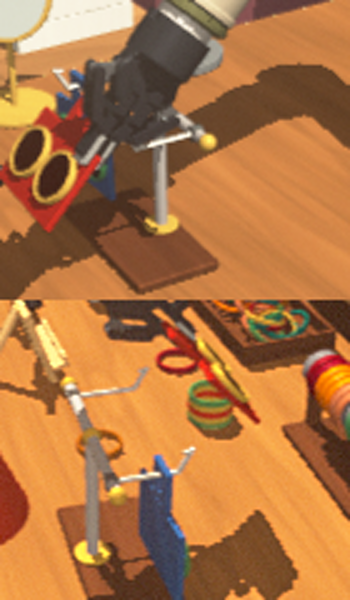

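The board is off the hook. It shows at (50,170) in the upper crop, and the empty red hook is at (115,385) in the lower one. On to the easel: I place it about 13 mm to +y so the rear finger passes outside the upright (within the 25 mm allowance).

```bash
cat >> h.py <<'E'
OE=np.array([0,.0518,.0937]) # tcp from board origin
def ez(n,y,s,lean=18): # board origin: n out of upright plane, s up slope above ledge
    F,o=frame(EP);a=np.radians(18);Rb=F*R.from_rotvec([0,-np.radians(lean),0])
    P=np.array([n*np.cos(a)-s*np.sin(a),y,40+n*np.sin(a)+s*np.cos(a)])/1e3
    return F.apply(P)+o+Rb.apply(OE),toolrot(F,lean)
E
python3 - <<'E'
from h import *
F,t=frame(SP);o=sensors.get_obs();rows([(o['position']+[0,.02,.1],toolrot(F,18)),ez(12,13,120)]);print(ez(12,13,120)[0])
E
```

```text
clock 10.75 ft [-0.5  0.5 -1.8] w 0.07402842928634931
[0.02, 0.0668, -0.0744, 0.4284, 0.0007, -0.0017]
[0.3943, -0.1131, -0.1337, 0.4281, 0.0436, -0.0753]
[0.42426198 0.29354747 0.24694898]
```

```bash
python3 -m inch '[[[0.005,0.017,-0.019,0.1,0,0,1],[0.01,0.033,-0.037,0.2,0,0,1],[0.015,0.05,-0.056,0.3,0,0,1],[0.02,0.067,-0.074,0.428,0,0,1],[0.045,0.053,-0.08,0.428,0.003,-0.005,1],[0.07,0.042,-0.084,0.428,0.006,-0.01,1],[0.1,0.027,-0.09,0.428,0.01,-0.017,1],[0.13,0.013,-0.095,0.428,0.013,-0.023,1],[0.16,-0.001,-0.1,0.428,0.017,-0.029,1],[0.18,-0.01,-0.105,0.428,0.02,-0.033,1]]]'
python3 - <<'E'
from h import *
rows([ez(12,13,120)])
E
```

```text
clock: 11.75
position: [0.5067, 0.0765, 0.295]
ee_rot: [0.703, 0.693, 0.11, 0.111]
ft_force: [0.0, -0.6, -1.6]
grip_width: 0.074
grasp_force: 61.5
clock 11.75 ft [ 0.  -0.6 -1.6] w 0.07354242339518942
[0.2158, -0.0962, 0.0194, 0.0005, 0.0134, -0.0435]
```

```bash
python3 -m inch '[[[0.03,-0.013,0.002,0,0.002,-0.006,1],[0.06,-0.027,0.005,0,0.004,-0.012,1],[0.09,-0.04,0.008,0,0.006,-0.018,1],[0.12,-0.053,0.011,0,0.008,-0.024,1],[0.15,-0.067,0.014,0,0.01,-0.03,1],[0.18,-0.08,0.016,0,0.012,-0.036,1],[0.205,-0.091,0.018,0,0.013,-0.042,1],[0.216,-0.096,0.019,0,0.013,-0.043,1],[0.216,-0.096,0.019,0,0.013,-0.043,1],[0.216,-0.096,0.019,0,0.013,-0.043,1]]]'
python3 - <<'E'
from h import *
import cv2
rows([ez(12,13,120),ez(12,13,40),ez(9,13,6)])
F,t=frame(EP);a=np.radians(18)
im=imaging.camera('scene').copy();sd=imaging.camera('side').copy()
# predicted board outline at (12,13,120) and easel lip
ob=sensors.get_obs();b=R.from_quat(ob['ee_rot'])
bx=np.array([[y,z] for y,z in[(-67,0),(67,0),(67,95),(21,95),(21,143),(-21,143),(-21,95),(-67,95)]])/1e3
P=np.array([ob['position']+b.apply([q[0]-.0518,0,-(q[1]-.0937)]) for q in bx])
E=F.apply(np.array([[16,65,55],[16,-65,55],[-27.8,48,125.6],[-27.8,32,125.6],[-27.8,-32,125.6],[-27.8,-48,125.6]])/1e3)+t
out=[]
for c,g,(x,y) in(('scene',im,(300,200)),('side',sd,(220,120))):
    g=cv2.resize(g,None,fx=4,fy=4,interpolation=cv2.INTER_CUBIC)
    for Q,col in((P,(255,255,0)),(E,(0,255,0))):
        for u in proj(c,Q):cv2.circle(g,tuple(int(v) for v in (u*4+1.5).round()),4,col,1)
    out.append(g[y*4:y*4+560,x*4:x*4+400])
cv2.imwrite('pics/e1.png',np.hstack(out))
E
```

```text
clock: 12.75
position: [0.4265, 0.291, 0.2482]
ee_rot: [0.688, 0.708, 0.112, 0.11]
ft_force: [0.8, -0.5, -2.1]
grip_width: 0.075
grasp_force: 61.5
clock 12.75 ft [ 0.8 -0.5 -2.1] w 0.07495716821570705
[0.0026, -0.0024, 0.0005, 0.0011, 0.0017, -0.0027]
[0.0027, -0.0025, 0.0805, 0.0011, 0.0017, -0.0027]
[0.0028, -0.0056, 0.1145, 0.0011, 0.0017, -0.0027]
```

View pics/e1.png

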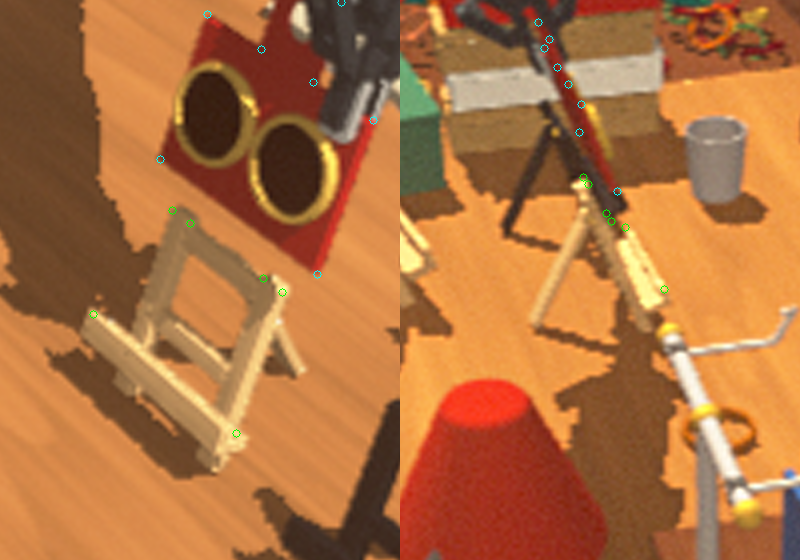

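The board marks match in both views (board bottom corner at (318,272), left panel). The easel marks match in the scene view but sit about 2 px high in the side view. I go down part way and check from near with the wrist camera.

```bash
python3 -m inch '[[[0.001,-0.001,0.025,0,0,0,1],[0.003,-0.002,0.05,0,0,-0.002,1],[0.003,-0.003,0.075,0,0.001,-0.003,1],[0.003,-0.003,0.093,0,0.001,-0.003,1],[0.003,-0.003,0.093,0,0.001,-0.003,1],[0.003,-0.003,0.093,0,0.001,-0.003,1]]]'
python3 - <<'E'
from h import *
import cv2
rows([ez(11,13,27),ez(9,13,6)])
F,t=frame(EP);ob=sensors.get_obs();im=imaging.camera('wrist');sc=imaging.camera('scene');sd=imaging.camera('side')
k=imaging.calibration('wrist');Tc=np.array(k['tool_from_camera'])
def pw(X):
    P=R.from_quat(ob['ee_rot']).inv().apply(np.atleast_2d(X)-ob['position']);P=(P-Tc[:3,3])@Tc[:3,:3];u=P@k['mtx'].T;return u[:,:2]/u[:,2:]
E=F.apply(np.array([[17.1,65,45.6],[14,65,55],[0,65,40],[-27.8,48,125.6],[-27.8,32,125.6],[0,48,40]])/1e3)+t
print(pw(E).round().tolist())
g=im.copy()
for u in pw(E):cv2.circle(g,tuple(int(v) for v in u.round()),4,(0,255,0),1)
s=cv2.resize(sc[230:330,310:380],None,fx=3.2,fy=3.2,interpolation=cv2.INTER_CUBIC)
w=g
cv2.imwrite('pics/e2.png',np.hstack([w,np.vstack([s,np.zeros((420-s.shape[0],s.shape[1],3),np.uint8)])]))
cv2.imwrite('pics/wraw.png',im)
E
```

```text
clock: 13.45
position: [0.4527, 0.295, 0.1596]
ee_rot: [0.688, 0.709, 0.113, 0.109]
ft_force: [1.1, 0.3, -1.3]
grip_width: 0.073
grasp_force: 61.5
clock 13.45 ft [ 1.1  0.3 -1.3] w 0.07318564152298379
[-0.0006, -0.0011, 0.0012, 0.0014, 0.0005, -0.0007]
[-0.0006, -0.0031, 0.0222, 0.0014, 0.0005, -0.0007]
[[291.0, 204.0], [291.0, 208.0], [266.0, 204.0], [259.0, 293.0], [259.0, 320.0], [266.0, 226.0]]
```

View pics/e2.png

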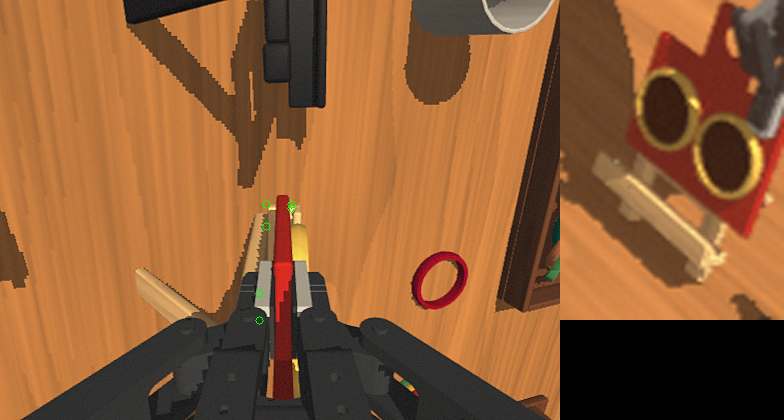

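```bash
python3 - <<'E'
import cv2
im=cv2.imread('pics/wraw.png')
for r in(198,202,205,207,209,211,214,220,226,235): print(r,[(c,*im[r,c].tolist()) for c in range(250,306,2)])
E
```

```text
198 [(250, 64, 119, 194), (252, 58, 119, 185), (254, 56, 116, 182), (256, 61, 118, 186), (258, 60, 115, 183), (260, 63, 115, 183), (262, 66, 124, 195), (264, 63, 121, 193), (266, 59, 119, 188), (268, 58, 117, 188), (270, 58, 118, 188), (272, 56, 116, 185), (274, 63, 115, 182), (276, 42, 78, 137), (278, 33, 32, 139), (280, 20, 37, 157), (282, 26, 38, 156), (284, 17, 34, 155), (286, 36, 39, 159), (288, 28, 33, 129), (290, 66, 131, 203), (292, 64, 122, 197), (294, 61, 119, 188), (296, 61, 114, 182), (298, 61, 117, 183), (300, 61, 128, 202), (302, 65, 130, 207), (304, 70, 133, 214)]
202 [(250, 62, 119, 193), (252, 60, 119, 188), (254, 62, 119, 186), (256, 63, 121, 188), (258, 60, 113, 179), (260, 59, 112, 179), (262, 62, 121, 193), (264, 61, 120, 192), (266, 60, 118, 189), (268, 60, 119, 189), (270, 63, 120, 191), (272, 58, 119, 187), (274, 62, 117, 185), (276, 39, 63, 125), (278, 25, 34, 141), (280, 31, 40, 155), (282, 32, 37, 158), (284, 34, 38, 159), (286, 22, 31, 157), (288, 25, 21, 125), (290, 64, 135, 205), (292, 67, 126, 196), (294, 64, 120, 190), (296, 63, 114, 182), (298, 62, 11
[... 4062 characters left out ...]
 49, 124, 165), (296, 59, 135, 177), (298, 55, 139, 184), (300, 52, 134, 176), (302, 55, 124, 159), (304, 38, 108, 141)]
235 [(250, 44, 71, 98), (252, 85, 137, 178), (254, 91, 149, 198), (256, 98, 158, 205), (258, 94, 156, 207), (260, 90, 152, 205), (262, 74, 119, 157), (264, 54, 88, 112), (266, 55, 81, 102), (268, 67, 102, 130), (270, 73, 113, 147), (272, 72, 113, 146), (274, 52, 82, 117), (276, 29, 31, 129), (278, 36, 39, 157), (280, 25, 34, 158), (282, 29, 34, 157), (284, 26, 34, 158), (286, 36, 40, 164), (288, 27, 34, 158), (290, 23, 14, 122), (292, 64, 168, 219), (294, 65, 165, 219), (296, 69, 174, 223), (298, 70, 175, 226), (300, 67, 176, 228), (302, 70, 173, 224), (304, 71, 173, 223)]
```

The wrist view shows the ledge spanning columns 268 to 293 with the board plane at about 282, so it is centred over the slot; the easel's rows also match. I lower it in.

```bash
python3 -m inch '[[[0,0,0.006,0,0,0,1],[0,0,0.012,0,0,0,1],[0,-0.001,0.018,0,0,0,1],[0,-0.002,0.0215,0,0,0,1],[0,-0.002,0.0215,0,0,0,1]]]'; python3 -m inch '[[[0,-0.001,0.002,0,0,0,1],[0,-0.002,0.003,0,0,0,1],[0,-0.002,0.004,0,0,0,1],[0,-0.002,0.004,0,0,0,1]]]'
```

```text
clock: 14.1
position: [0.4568, 0.2954, 0.1372]
ee_rot: [0.687, 0.709, 0.112, 0.109]
ft_force: [1.2, -0.3, -1.3]
grip_width: 0.076
grasp_force: 61.5
clock: 14.5
position: [0.4565, 0.2956, 0.1337]
ee_rot: [0.687, 0.709, 0.113, 0.109]
ft_force: [-0.9, 0.6, -1.7]
grip_width: 0.073
grasp_force: 61.5
```

```bash
python3 - <<'E'
from h import *
import h
h.EP[0]+=.0018
rows([ez(4,13,0),ez(7,13,0)])
E
python3 -m inch '[[[0,-0.001,0.001,0,0,0,1],[0,-0.001,0.002,0,0,0,1],[0,-0.001,0.002,0,0,0,1]]]'
```

```text
clock 14.5 ft [-0.9  0.6 -1.7] w 0.07334869961047757
[-0.0011, -0.002, 0.0028, 0.0015, 0.0003, 0.0003]
[-0.0011, 0.001, 0.0028, 0.0015, 0.0003, 0.0003]
clock: 14.8
position: [0.4563, 0.2959, 0.132]
ee_rot: [0.687, 0.709, 0.113, 0.11]
ft_force: [-3.5, -1.1, 3.8]
grip_width: 0.076
grasp_force: 62.4
```

```bash
python3 -m inch '[[[0,-0.0008,0,0,0,0,1],[0,-0.0015,0,0,0,0,1],[0,-0.0015,0,0,0,0,1]]]'; python3 -m inch '[[[0,-0.0008,0,0,0,0,1],[0,-0.0015,0,0,0,0,1],[0,-0.0015,0,0,0,0,1]]]'
```

```text
clock: 15.1
position: [0.4553, 0.2959, 0.1317]
ee_rot: [0.687, 0.709, 0.114, 0.11]
ft_force: [-0.4, -1.3, 5.6]
grip_width: 0.079
grasp_force: 62.5
clock: 15.4
position: [0.4541, 0.2959, 0.1313]
ee_rot: [0.687, 0.709, 0.114, 0.11]
ft_force: [1.5, -0.8, 5.3]
grip_width: 0.077
grasp_force: 62.4
```

```bash
python3 -m inch '[[[0,0,-0.0005,0,0,0,0.75],[0,0,-0.0005,0,0,0,0.6],[0,0,-0.0005,0,0,0,0.4],[0,0,-0.0005,0,0,0,0.3],[0,0,-0.0005,0,0,0,0.3],[0,0,-0.0005,0,0,0,0.3],[0,0,-0.0005,0,0,0,0.3]]]' 20; python3 -c "
import cv2,numpy as np
from workcell import imaging
a=imaging.camera('wrist')[150:420,140:420];b=imaging.camera('scene')[215:335,300:390]
cv2.imwrite('pics/e3.png',np.hstack([cv2.resize(a,(415,400)),cv2.resize(b,(300,400),interpolation=2)]))"
```

```text
clock: 16.1
position: [0.4531, 0.2955, 0.131]
ee_rot: [0.687, 0.709, 0.113, 0.109]
ft_force: [0.3, -0.7, 0.2]
grip_width: 0.352
grasp_force: 0.0
```

View pics/e3.png

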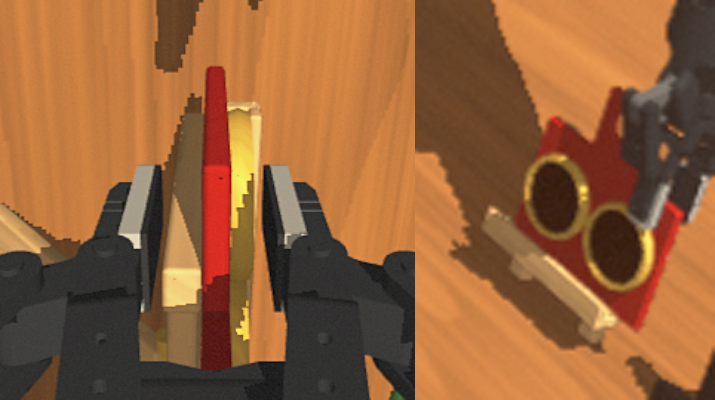

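The board rests on the uprights behind the lip, with the fingers open and clear on both sides (left panel, board at column 215). I back straight out.

```bash
python3 -m inch '[[[0,0,-0.01,0,0,0,0.3],[0,0,-0.02,0,0,0,0.3],[0,0,-0.04,0,0,0,0.3],[0,0,-0.07,0,0,0,0.3],[0,0,-0.1,0,0,0,0.3],[0,0,-0.13,0,0,0,0.3],[0,0,-0.13,0,0,0,0.3],[0,0,-0.13,0,0,0,0.3],[0,0,-0.13,0,0,0,0.3],[0,0,-0.13,0,0,0,0.3]]]'
python3 - <<'E'
from h import *
import cv2
im=imaging.camera('scene');im0=cv2.imread('pics/scene0.png')
hsv=cv2.cvtColor(im,cv2.COLOR_BGR2HSV);m=((hsv[...,0]<6)|(hsv[...,0]>174))&(hsv[...,1]>190)&(hsv[...,2]>60)
m=m.astype(np.uint8);m[:200]=0;m[340:]=0;m[:,:310]=0;m[:,400:]=0
ys,xs=np.nonzero(m)
P=np.c_[xs,ys]
for n,d in(('right-bottom',xs+0*ys),('left',-xs),('top',-ys),('bottom',ys)): print(n,P[np.argmax(d)])
F,t=frame(EP+[.0018,0,0]);a=np.radians(18)
for y0 in(0,.013,.02):
    Rb=F*R.from_rotvec([0,-a,0]);org=F.apply([.0038,y0,.0412])+t
    print(y0,proj('scene',org+Rb.apply(np.array([[.004,.067,0],[.004,.067,.095],[.004,-.067,.095],[0,-.021,.143],[0,.021,.143]]))).round(1).tolist())
d=np.abs(im[130:240,200:258].astype(int)-im0[130:240,200:258]).max(2);print('blue diff',(d>60).sum())
E
```

```text
clock: 17.2
position: [0.4126, 0.2939, 0.2537]
ee_rot: [0.687, 0.709, 0.112, 0.109]
ft_force: [-0.2, -0.3, 0.1]
grip_width: 0.348
grasp_force: 0.0
right-bottom [379 278]
left [331 280]
top [360 242]
bottom [366 313]
0 [[360.9, 311.2], [373.7, 275.7], [335.2, 247.1], [355.0, 238.3], [367.4, 246.9]]
0.013 [[364.7, 314.4], [377.7, 278.8], [338.7, 249.7], [358.8, 240.9], [371.3, 249.7]]
0.02 [[366.8, 316.2], [379.9, 280.4], [340.6, 251.1], [360.8, 242.3], [373.5, 251.2]]
blue diff 156
```

The corners measured in the scene picture, (379,278), (366,313) and (360,242), match the board seated about 14–16 mm off the middle at an 18° lean. That is within limits, so I hand in.

```bash
python3 -c "
from workcell import order
print(order.hand_in())"
```

```text
the job is handed in; nothing more can be done
None
```

The red board is off its hook and standing on the small wooden easel, leaning back with the bangles facing out, about 14–16 mm off centre (25 mm allowed). I never touched the blue board or the counter items, and I handed the job in at about 17 s; it returned no verdict.

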